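Open the push-to-open cabinet door in front of the label rolls

TASK

Open the door of the small bench cabinet behind which the two stacked label rolls stand; its two clear doors have no handles, they are push-to-open. First slide the flat carton lying in front of that door along the desk, out of the door's way, then press the door close to its free edge (at the middle of the cabinet) until its catch lets go, draw back so that it springs ajar, and finally swing it open with a fingertip to about a right angle. Only push and press: lift nothing, do not let the door hit the carton, and leave the other door shut and everything else in its place.

Things in the scene. Friction and masses are not known exactly. Their poses are not given: they have to be found in the camera images.
- cabinet: White bench-top cabinet, 260 mm wide (y), 125 deep (x), 170 high, fixed. Origin: centre of its underside; x points from front to back, y to the left half as seen from the front. A partition at y = 0 parts the left half (y > 0) from the right. Two doors cover the front; shut, their outer faces lie at x = -83.5 mm, inner faces at -69.5 mm, 7 mm before the body's front at -62.5 mm.
- left_hinge (a point): Point on the vertical hinge axis of the left door, at cabinet x = -69.5, y = +126.5 mm, 135 mm above the desk. The doors are clear panes in aluminium frames, 128 mm wide, 14 mm thick, from 8 to 168 mm above the desk, hinged at the cabinet's outer sides; their free edges meet at y = 0 with a 3 mm gap.
- right_hinge (a point): The same for the right door, at y = -126.5 mm.
- left_door (a joint): Left door's angle: about 0.01 shut and latched, growing as the free edge swings out, to 1.75 rad. Pressed in past -0.03 rad (3 to 4 mm and 6 N at the free edge; stop at -0.056) the catch lets go; let out again, a spring plunger pushes the door to about 0.36 rad (edge 45 mm out), where it stays. From there it swings with slight friction and stays where left. Pushed in to the stop it latches again.
- right_door (a joint): The same for the right door, the mirror image of the left one.
- left_press (a point): Point on the outer face of the left door near its touch latch, 26 mm from the cabinet's middle line and 135 mm above the desk (33 mm below the top of the door): a good place to press. It moves with the door.
- right_press (a point): The same point on the right door.
- left_edge (a point): Point on the free edge of the left door at its inner face, 125 mm from the hinge axis, 135 mm above the desk. It moves with the door.
- right_edge (a point): The same point on the right door.
- rolls_center (a point): Middle of the two white label rolls lying stacked (one 84 mm wide and 38 mm high, on it one 72 mm wide and 30 mm high) on the floor of the left or the right half of the cabinet, in view through the door.
- white_carton_center (a point): Centre of the small white carton, 68 x 105 x 92 mm, in the other half of the cabinet.
- carton_center (a point): Centre of the flat carton, 120 (its x) x 68 (its y) x 34 mm high, about 0.11 kg, lying on the desk before the door of the label rolls, its long side roughly along the door and about 45 mm from the door's face: in the way of the door.
- mug_center (a point): White mug standing on the desk, 79 mm wide, 114 mm with its handle, 89 mm high; point half-way up.
- stapler_center (a point): Blue desk stapler, 134 x 34 x 49 mm; its centre.
- bottle_center (a point): Clear water bottle, 65 mm wide, 214 mm high, standing; its centre.
- note_block_center (a point): Yellow block of sticky notes, 76 x 76 x 22 mm, lying flat; its centre.

How it is judged:
By the outcome, as a careful person would: the job done as asked, in the order asked, and still so for the second after the job is handed in, with the robot touching nothing.
It also fails if it takes over 58 s, if anything falls off the work surface, if the arm or the gripper's body presses on something with over 40 N, if the wrist force passes 120 N, or if a joint passes its speed limit or range.

ROBOT

A 6-joint arm with a two-finger parallel gripper is mounted at the origin on the work surface; the furniture and walls round the work are solid. World frame = base frame: x ahead of the robot, y to its left, z up, the work surface at z = 0. Lengths are in mm, angles in rad, forces in N, time in s.
With the tool pointing down it reaches from about 375 to 975 mm from the base axis. Payload 3.8 kg.
Tool frame: the origin (TCP) lies midway between the tips of the shut fingers; the grasp point (between the pads) lies r.hold_point_z behind it (r.hold_point_z is the distance from the TCP to the grasp point, in mm); z points along the fingers, y is the line along which they close (so a half turn about z gives the same grasp; the last joint's range is limited). The gripper opens to 88 mm and grips with 3 to 60 N. Pads are 18 mm wide; open, the fingers measure 123 mm over their backs; the gripper's body (75 mm by 187 mm) begins 45 mm behind the grasp point.
Start: joints at [1.114, 0.264, 1.604, -0, 1.274, -0.037], TCP at [275.112, 616.386, 238.706] pointing down, gripper open.
Joint ranges: [-2.63, 2.63], [-0.94, 2.18], [0.31, 2.57], [-1.31, 4.45], [0, 2.66], [-2.55, 2.55]. Speed limits (rad/s): [2.57, 2.57, 3.14, 3.14, 3.14, 3.14].

INTERFACE

Orientations are given as a unit quaternion [w, x, y, z].
In Python, from bench import r gives the robot as it stands.
- The arm moves only by the shell command python3 -m jog 'ROWS' [FORCE]. ROWS is JSON, a list of rows, each a list of 5 numbers: the shift along the tool's x, y, z in mm, then the turn about the tool's z in degrees, then the opening, from 0 (shut) to 1 (fully open). A call has exactly 8 rows; each row shifts and turns the commanded pose from where the row before left it, along the tool's axes as they then stand; what a row does not reach is not made up. A row lasts 1/12 s, in which the tool goes at most 41.7 mm and 7.16 degrees, less where a joint would pass 70% of its speed; a pose out of reach is approached as far as the arm can. A call is refused whole if a number of a shift passes 41.7 or a number of a turn 7.16, either way. A call with a gripper value outside its range is refused whole. The fingers move at their own pace and stop on an object; FORCE is the grip in N (left out, the last holds). Time passes only in rows, so rows that do not move let the fingers close, or fill a call up. It gives the time, the measured TCP pose, the force, the opening and the grip force at its end, in the units of the state.
- r.sense(): the state, without advancing time (a new reading comes with each control period).
- r.read_camera(name): name is "scene" or "top" or "wrist"; returns (picture, depth): 384x512x3 uint8, red, green, blue; 384x512 float32, mm along the optical axis (not along the pixel's ray), 0 where there is no reading.
- r.camera_info(name): a dict with "fx", "fy", "cx", "cy" (pixels), "dist_coeffs" ([k1, k2, p1, p2, k3] as OpenCV has them; the pictures are not rectified), "R" (3x3) and "t" (3): a world point X has camera coordinates R X + t; the wrist camera has in their place "T_tool_cam" (4x4, takes a point from camera to tool coordinates, whose origin is the TCP and whose axes are the flange's). Camera axes: x right, y down, z forward; pixel columns grow to the right and rows downward; lengths in mm; the calibration is good to about 2 mm. A picture is of the moment at which its call begins: read the wrist's pose just before it. camera_info takes no time and is no camera call.
- r.finish_job(): hands the job in; it is judged then, once.
The state is a dict: "t": time; "joint_pos": joint angles; "qd": joint speeds; "tau": joint torques, N m; "eef_pos": TCP position; "ee_rot": TCP orientation; "force": force on the tool from outside, world axes, zero at the start; "wrist_torque": the same for the moment, N m; "gripper_width": opening from 0.0 (shut) to 1.0 (fully open); "grasp_force": force on a finger pad.
Only numpy, scipy, OpenCV 4.12 (cv2) and the standard library are available. Lean on these libraries where they do the work, as an engineer would, in place of code of your own. Each camera call takes 0.05 s, during which the arm holds its last target. There are 200 camera calls.

## Working session

There is one attempt and no reset: what is moved stays moved. The work goes in short steps, Python scripts to look and compute and a shell command to move; the robot and the scene stay as the last step left them, time stands still between calls to the robot, and variables do not carry over. Pictures are saved under pics/ and viewed, at most 10 in all, crops included, and the job is handed in when it is done.

```bash
mkdir -p pics; ls; python3 - <<'E'
from bench import r
import cv2,numpy as np
s=r.sense();print(s['t'],s['eef_pos'],s['ee_rot'],r.hold_point_z)
for n in("scene","top"):
    p,d=r.read_camera(n);cv2.imwrite(f"pics/{n}0.png",p[:,:,::-1]);np.savez(f"{n}0.npz",p=p,d=d)
    i=r.camera_info(n);print(n,i)
E
```

```text
pics
0.0 [274.79608572 615.76014519 237.40845983] [-2.65896810e-04  2.08341387e-01  9.78055555e-01 -1.06208311e-03] 18.700000000000003
scene {'fx': 487.8368954595843, 'fy': 487.8368954595843, 'cx': 258.58787440571, 'cy': 191.4749715889058, 'dist_coeffs': array([-0.15413917,  0.        ,  0.        ,  0.        ,  0.        ]), 'R': array([[ 0.98424968, -0.17657224, -0.0086493 ],
       [-0.16081783, -0.8739668 , -0.45860621],
       [ 0.07341793,  0.45277398, -0.88859751]]), 't': array([-507.5687023 ,   45.98637765, 1111.19105014])}
top {'fx': 365.07314732842826, 'fy': 365.07314732842826, 'cx': 254.52221761123542, 'cy': 192.38914221166087, 'dist_coeffs': array([0.02783717, 0.        , 0.        , 0.        , 0.        ]), 'R': array([[-0.02430882, -0.99907667, -0.03542453],
       [-0.98111849,  0.03064296, -0.1909647 ],
       [ 0.19187389,  0.03011353, -0.98095748]]), 't': array([-78.72940833, 505.78154885, 856.70797147])}
```

View pics/scene0.png

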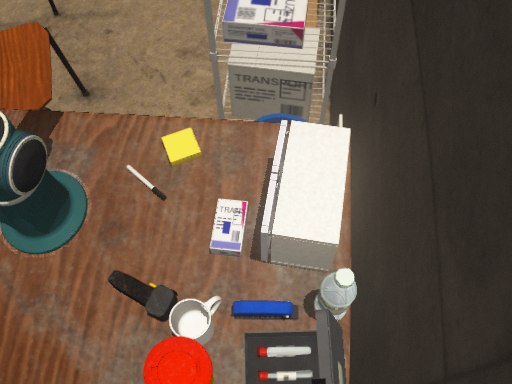

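View pics/top0.png

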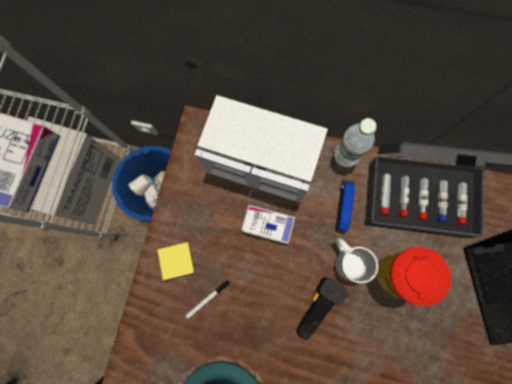

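The scene picture shows the cabinet at about (305,195) with its front towards the left (towards the robot). The flat carton is at (229,227), in front of the lower (right, y<0) half. The mug is at (193,318), the stapler at (264,310) and the note block at (182,146). The top view agrees: carton (268,224), cabinet (262,150). The tray, stapler and bottle lie on the right.

```bash
cat > h.py <<'E'
import numpy as np,cv2
from bench import r
def cloud(n,d):
    i=r.camera_info(n);K=np.array([[i['fx'],0,i['cx']],[0,i['fy'],i['cy']],[0,0,1]])
    v,u=np.mgrid[:d.shape[0],:d.shape[1]]
    q=cv2.undistortPoints(np.stack([u,v],-1).reshape(-1,1,2).astype(float),K,i['dist_coeffs']).reshape(*d.shape,2)
    P=np.dstack([q*d[...,None],d])
    W=(P-i['t'])@i['R']
    W[d<=0]=np.nan
    return W
def blob(W,z0,z1,xy,rad):
    """largest component with heights in z0..z1 round xy -> minAreaRect"""
    m=((W[...,2]>z0)&(W[...,2]<z1)&(np.hypot(W[...,0]-xy[0],W[...,1]-xy[1])<rad)).astype(np.uint8)
    m=cv2.morphologyEx(m,cv2.MORPH_OPEN,np.ones((3,3)))
    n,l,s,c=cv2.connectedComponentsWithStats(m)
    k=1+s[1:,4].argmax();p=W[l==k]
    return cv2.minAreaRect(p[:,:2].astype(np.float32)),np.median(p[:,2]),len(p)
E
python3 - <<'E'
from h import *
for n,c,k in(("scene",(229,227),(310,190)),("top",(268,224),(262,145))):
    z=np.load(n+"0.npz");W=cloud(n,z['d'])
    a=W[c[1],c[0]];b=W[k[1],k[0]];print(n,a.round(),b.round())
    print(' carton',blob(W,24,44,a[:2],110)); print(' cab',blob(W,150,190,b[:2],260))
    print(' cab top narrow',blob(W,164,180,b[:2],260))
    for nm,p in(dict(note=(182,146),stapler=(264,310),mug=(193,318)) if n=="scene" else dict(note=(175,261),stapler=(346,207),mug=(357,263))).items(): print(nm,W[p[1],p[0]].round())
E
```

```text
scene [ 427. -132.   34.] [ 593. -141.  168.]
 carton (((427.6797180175781, -124.21913146972656), (123.08555603027344, 68.7529067993164), 73.24402618408203), np.float64(33.38813715831355), 1653)
 cab (((604.9307861328125, -116.54629516601562), (263.75189208984375, 126.05091094970703), 70.00389862060547), np.float64(169.46286821579054), 7698)
 cab top narrow (((605.00927734375, -116.33055114746094), (263.29278564453125, 126.05091094970703), 70.00389862060547), np.float64(169.50911112793906), 7511)
note [348. 103.  21.]
stapler [ 468. -327.   48.]
mug [ 323. -308.    5.]
top [ 425. -124.   37.] [ 583. -115.  173.]
 carton (((426.2311096191406, -123.0158920288086), (119.72298431396484, 68.38257598876953), 72.9297866821289), np.float64(34.158150760235586), 1336)
 cab (((602.9086303710938, -115.64315795898438), (259.55999755859375, 125.86369323730469), 69.9391860961914), np.float64(169.78311129722994), 6491)
 cab top narrow (((602.9086303710938, -115.64315795898438), (259.55999755859375, 125.86369323730469), 69.9391860961914), np.float64(169.8001157577259), 6417)
note [342. 109.  22.]
stapler [ 460. -313.   51.]
mug [ 326. -339.    9.]
```

```bash
cat >> h.py <<'E'
C0=np.array([604,-116.]);A=np.radians(-20);X=np.array([np.cos(A),np.sin(A)]);Y=np.array([-np.sin(A),np.cos(A)])
def w2c(p): p=np.asarray(p)[...,:2]-C0;return np.stack([p@X,p@Y],-1)
def c2w(p): return C0+p[0]*X+p[1]*Y
def go(cx,cy,z):
    """needed tool-frame shift from present pose to cabinet (cx,cy), height z; and tool-y angle from cabinet y"""
    from scipy.spatial.transform import Rotation as R
    s=r.sense();q=s['ee_rot'];M=R.from_quat([*q[1:],q[0]]).as_matrix()
    g=np.array([*c2w((cx,cy)),z])
    print('t',round(s['t'],2),'cab',w2c(s['eef_pos']).round(1),'z',s['eef_pos'][2].round(1),'F',np.round(s['force'],1),'w',round(s['gripper_width'],2))
    print('tool shift',(M.T@(g-s['eef_pos'])).round(1),'tool y ang vs cab y',np.degrees(np.arctan2(M[:2,1]@-X,M[:2,1]@Y)).round(1),'tool x in cab',np.round([M[:2,0]@X,M[:2,0]@Y],3),'tool y',np.round([M[:2,1]@X,M[:2,1]@Y],3))
E
python3 - <<'E'
from h import *
for n in("scene","top"):
    W=cloud(n,np.load(n+"0.npz")['d'])
    for z0,z1 in((30,60),(60,75),(75,100)):
        m=(W[...,2]>z0)&(W[...,2]<z1)&(np.hypot(W[...,0]-325,W[...,1]+320)<75)
        c=w2c(W[m]);print(n,z0,m.sum(),c.min(0).round(),c.max(0).round())
go(-164,-165,80)
E
```

```text
scene 30 600 [-267. -328.] [-144. -234.]
scene 60 170 [-228. -328.] [-145. -234.]
scene 75 380 [-230. -329.] [-150. -243.]
top 30 443 [-267. -358.] [-147. -233.]
top 60 179 [-231. -359.] [-146. -234.]
top 75 401 [-231. -359.] [-151. -240.]
t 0.1 cab [-559.6  575.1] z 237.5 F [-0.8 -0.4  0.4] w 1.0
tool shift [-447.  -709.9  158.9] tool y ang vs cab y -4.1 tool x in cab [-0.997  0.071] tool y [0.071 0.997]
```

```bash
python3 -m jog '[[-35,-20,0,-0.5,0],[-35,-20,0,-0.5,0],[-35,-20,0,-0.5,0],[-35,-20,0,-0.5,0],[-35,-20,0,-0.5,0],[-35,-20,0,-0.5,0],[-35,-20,0,-0.5,0],[-35,-20,0,-0.5,0]]' 10 && python3 -m jog '[[-10,-33,0,0,0],[-10,-33,0,0,0],[-10,-33,0,0,0],[-10,-33,0,0,0],[-10,-33,0,0,0],[-10,-33,0,0,0],[-10,-33,0,0,0],[-10,-33,0,0,0]]'; python3 -c "
from h import *
go(-162,-153,80)"
```

```text
t: 0.77
eef_pos: [473.9, 360.3, 238.3]
ee_rot: [-0.0, 0.174, 0.985, -0.0]
force: [0.2, 0.4, 0.4]
gripper_width: 0.418
grasp_force: 0.0
t: 1.43
eef_pos: [457.2, 85.1, 238.3]
ee_rot: [-0.0, 0.174, 0.985, -0.0]
force: [1.2, -0.2, -0.2]
gripper_width: 0.0
grasp_force: 0.0
t 1.43 cab [-206.7  138.8] z 238.3 F [ 1.2 -0.2 -0.2] w 0.0
tool shift [ -44.9 -291.8  158.4] tool y ang vs cab y -0.0 tool x in cab [-1.     0.001] tool y [0.001 1.   ]
```

```bash
python3 -m jog '[[-6,-39,0,0,0],[-6,-39,0,0,0],[-6,-39,0,0,0],[-6,-39,0,0,0],[-6,-39,0,0,0],[-6,-39,0,0,0],[-6,-39,0,0,0],[-3,-19,0,0,0]]'; python3 - <<'E'
from h import *
go(-162,-154,60)
i=r.camera_info("wrist");print(i["T_tool_cam"])
p,d=r.read_camera("wrist");cv2.imwrite("pics/w1.png",p[:,:,::-1])
E
```

```text
t: 2.1
eef_pos: [398.8, -206.4, 238.5]
ee_rot: [-0.0, 0.175, 0.985, -0.001]
force: [-0.8, 0.2, -1.4]
gripper_width: 0.008
grasp_force: 0.0
t 2.1 cab [-161.9 -155.1] z 238.5 F [-0.8  0.2 -1.4] w 0.01
tool shift [1.000e-01 1.400e+00 1.785e+02] tool y ang vs cab y -0.2 tool x in cab [-1.     0.003] tool y [0.003 1.   ]
[[-4.09603321e-04 -9.48387847e-01 -3.17112478e-01  8.18150331e+01]
 [ 9.99999840e-01 -5.12148795e-04  2.40017164e-04 -1.12110469e-01]
 [-3.90038135e-04 -3.17112329e-01  9.48387905e-01 -1.45632877e+02]
 [ 0.00000000e+00  0.00000000e+00  0.00000000e+00  1.00000000e+00]]
```

View pics/w1.png

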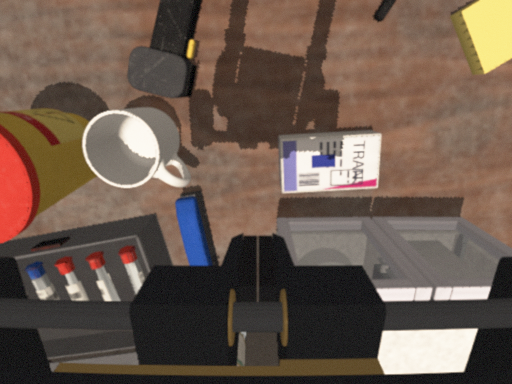

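The wrist view shows the carton at (330,160) in front of the door of the rolls. The mug's handle is at (180,175), left of the fingers (258,240), and the note block is at the top right. The spot under the fingers is clear, so I go down.

```bash
python3 -m jog '[[0,0,40,0,0],[0,1,40,0,0],[0,0,40,0,0],[0,0,40,0,0],[0,0,30,0,0],[0,0,20,0,0],[0,0,4,0,0],[0,0,0,0,0]]'; python3 -c "
from h import *
go(-162,-146,24)"
```

```text
t: 2.82
eef_pos: [398.9, -200.7, 23.0]
ee_rot: [-0.002, 0.174, 0.985, 0.001]
force: [0.4, -0.2, 0.7]
gripper_width: 0.005
grasp_force: 0.0
t 2.82 cab [-163.7 -149.7] z 23.0 F [ 0.4 -0.2  0.7] w 0.01
tool shift [-1.7  3.7 -1. ] tool y ang vs cab y -0.0 tool x in cab [-1.     0.001] tool y [0.001 1.   ]
```

```bash
python3 -m jog '[[0,5,0,0,0],[-1,8,0,0,0],[-1,8,0,0,0],[0,8,1,0,0],[0,8,2,0,0],[0,8,2,0,0],[0,8,1,0,0],[0,8,0,0,0]]'; python3 - <<'E'
from h import *
go(-162,-40,18)
for n in("top","scene"):
    p,d=r.read_camera(n);W=cloud(n,d);cv2.imwrite(f"pics/{n}1.png",p[:,:,::-1])
    b=blob(W,24,40,c2w((-164,-10)),90);print(n,b,w2c(b[0][0]).round())
E
```

```text
t: 3.48
eef_pos: [423.4, -144.5, 18.5]
ee_rot: [-0.0, 0.174, 0.985, 0.0]
force: [0.2, -0.9, 1.7]
gripper_width: 0.006
grasp_force: 0.4
t 3.48 cab [-160.   -88.5] z 18.5 F [ 0.2 -0.9  1.7] w 0.01
tool shift [ 2.1 48.5  0.5] tool y ang vs cab y -0.0 tool x in cab [-1.     0.001] tool y [0.001 1.   ]
top (((463.8096008300781, -28.788047790527344), (26.225826263427734, 67.66189575195312), 70.604736328125), np.float64(34.0902732956105), 257) [-162.   34.]
scene (((478.1257629394531, -72.46861267089844), (102.09428405761719, 15.507869720458984), 69.92037200927734), np.float64(33.30047929850447), 196) [-133.   -2.]
```

```bash
python3 -m jog '[[1,12,0,0,0],[1,12,0,0,0],[0,12,0,0,0],[0,12,0,0,0],[0,12,0,0,0],[0,12,0,0,0],[0,12,0,0,0],[0,9,0,0,0]]' && python3 -m jog '[[0,-6,0,0,0],[0,-10,0,0,0],[0,-10,-10,0,0],[0,0,-38,0,0],[0,0,-40,0,0],[0,0,-40,0,0],[0,0,-40,0,0],[0,0,-40,0,0]]'; python3 - <<'E'
from h import *
go(-120,-26,130)
for n in("top","scene"):
    p,d=r.read_camera(n);W=cloud(n,d);cv2.imwrite(f"pics/{n}2.png",p[:,:,::-1])
    b=blob(W,24,40,c2w((-164,80)),90);print(n,b,w2c(b[0][0]).round(),w2c(cv2.boxPoints(b[0])).round())
E
```

```text
t: 4.25
eef_pos: [453.4, -56.7, 18.5]
ee_rot: [-0.0, 0.174, 0.985, 0.0]
force: [-0.1, -0.1, -0.7]
gripper_width: 0.005
grasp_force: 0.3
t: 4.92
eef_pos: [443.1, -83.3, 229.3]
ee_rot: [0.0, 0.175, 0.985, -0.0]
force: [1.5, 0.2, 0.2]
gripper_width: 0.008
grasp_force: 0.0
t 4.92 cab [-162.3  -24.3] z 229.3 F [1.5 0.2 0.2] w 0.01
tool shift [-42.3  -1.6  99.3] tool y ang vs cab y -0.2 tool x in cab [-1.     0.003] tool y [0.003 1.   ]
top (((462.8730773925781, 21.245777130126953), (119.79588317871094, 36.40145492553711), 69.90489196777344), np.float64(34.307824122082735), 579) [-180.   81.] [[-198.   21.]
 [-161.   21.]
 [-161.  141.]
 [-198.  141.]]
scene (((479.322021484375, 14.984390258789062), (122.12133026123047, 68.60395812988281), 70.22532653808594), np.float64(33.56246346666814), 925) [-162.   80.] [[-196.   19.]
 [-127.   20.]
 [-128.  142.]
 [-197.  141.]]
```

View pics/scene2.png

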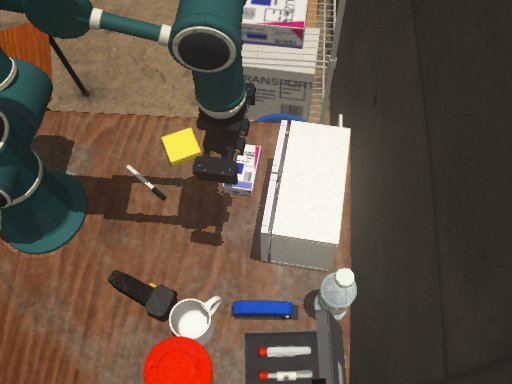

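The picture shows the carton now at (243,170), in front of the left door and clear of the right one, with both doors shut. The other objects have not moved. Next I press the right door.

```bash
python3 -m jog '[[-5,0,25,0,0],[-8,-1,25,0,0],[-8,-1,25,0,0],[-8,0,20,0,0],[-8,0,10,0,0],[-5,0,2,0,0],[-8,0,0,0,0],[0,0,0,0,0]]'; python3 -c "
from h import *
go(-96,-26,122)"
```

```text
t: 5.68
eef_pos: [492.1, -102.2, 120.6]
ee_rot: [0.001, 0.175, 0.985, -0.0]
force: [0.3, -0.8, 0.4]
gripper_width: 0.004
grasp_force: 0.0
t 5.68 cab [-109.9  -25.3] z 120.6 F [ 0.3 -0.8  0.4] w 0.0
tool shift [-13.9  -0.7  -1.4] tool y ang vs cab y -0.1 tool x in cab [-1.     0.002] tool y [0.002 1.   ]
```

```bash
python3 -m jog '[[-4,0,-1,0,0],[-4,0,0,0,0],[-3,0,0,0,0],[-2,0,0,0,0],[-1,0,0,0,0],[-1,0,0,0,0],[-1,0,0,0,0],[0,0,0,0,0]]'; python3 -c "
from h import *
go(-90,-26,122)"
```

```text
t: 6.35
eef_pos: [505.8, -106.3, 120.7]
ee_rot: [-0.0, 0.174, 0.985, -0.0]
force: [-0.2, -0.0, -1.3]
gripper_width: 0.007
grasp_force: 0.0
t 6.35 cab [-95.6 -24.5] z 120.7 F [-0.2 -0.  -1.3] w 0.01
tool shift [-5.6 -1.5 -1.3] tool y ang vs cab y -0.0 tool x in cab [-1.     0.001] tool y [0.001 1.   ]
```

```bash
python3 -m jog '[[-1,-1,0,0,0],[-1,0,0,0,0],[-1,0,0,0,0],[-1,0,0,0,0],[-0.5,0,0,0,0],[-0.5,0,0,0,0],[0,0,0,0,0],[0,0,0,0,0]]'; python3 -c "
from h import *
go(-90,-26,122)"
```

```text
t: 7.02
eef_pos: [509.0, -108.3, 120.5]
ee_rot: [-0.001, 0.174, 0.985, 0.0]
force: [-4.6, 3.9, 3.5]
gripper_width: 0.001
grasp_force: 2.6
t 7.02 cab [-91.9 -25.2] z 120.5 F [-4.6  3.9  3.5] w 0.0
tool shift [-1.9 -0.8 -1.5] tool y ang vs cab y -0.1 tool x in cab [-1.     0.001] tool y [0.001 1.   ]
```

```bash
python3 -m jog '[[-1,0,0,0,0],[-0.5,0,0,0,0],[-0.5,0,0,0,0],[-0.5,0,0,0,0],[-0.5,0,0,0,0],[0,0,0,0,0],[0,0,0,0,0],[0,0,0,0,0]]'; python3 -c "
from h import *
go(-88,-26,122)"
```

```text
t: 7.68
eef_pos: [511.8, -108.9, 120.4]
ee_rot: [-0.001, 0.174, 0.985, 0.001]
force: [-4.6, 3.5, 3.7]
gripper_width: 0.003
grasp_force: 2.9
t 7.68 cab [-89.1 -24.9] z 120.4 F [-4.6  3.5  3.7] w 0.0
tool shift [-1.1 -1.1 -1.6] tool y ang vs cab y -0.1 tool x in cab [-1.     0.001] tool y [0.001 1.   ]
```

```bash
python3 -m jog '[[-0.5,0,0,0,0],[-0.5,0,0,0,0],[-0.5,0,0,0,0],[-0.5,0,0,0,0],[0,0,0,0,0],[0,0,0,0,0],[0,0,0,0,0],[0,0,0,0,0]]'; python3 -c "
from h import *
go(-86,-26,122)"
```

```text
t: 8.35
eef_pos: [512.0, -109.0, 120.3]
ee_rot: [-0.003, 0.174, 0.985, 0.001]
force: [-10.7, 6.7, 9.1]
gripper_width: 0.003
grasp_force: 5.7
t 8.35 cab [-88.8 -24.9] z 120.3 F [-10.7   6.7   9.1] w 0.0
tool shift [-2.8 -1.1 -1.7] tool y ang vs cab y -0.1 tool x in cab [-1.     0.001] tool y [0.001 1.   ]
```

The force rises with no further motion, so the door is at its stop. I draw back.

```bash
python3 -m jog '[[6,0,0,0,0],[15,0,0,0,0],[20,0,0,0,0],[20,0,0,0,0],[15,0,-10,0,0],[0,0,-30,0,0],[0,0,-30,0,0],[0,0,-30,0,0]]'; python3 - <<'E'
from h import *
go(-60,-5,122)
for n in("top","wrist"):
    p,d=r.read_camera(n);cv2.imwrite(f"pics/{n}3.png",p[:,:,::-1])
E
```

```text
t: 9.02
eef_pos: [442.9, -84.6, 221.5]
ee_rot: [0.0, 0.174, 0.985, -0.0]
force: [0.9, 0.2, 0.3]
gripper_width: 0.009
grasp_force: 0.0
t 9.02 cab [-162.1  -25.6] z 221.5 F [0.9 0.2 0.3] w 0.01
tool shift [-102.1   20.7   99.5] tool y ang vs cab y -0.0 tool x in cab [-1.     0.001] tool y [0.001 1.   ]
```

View pics/wrist3.png

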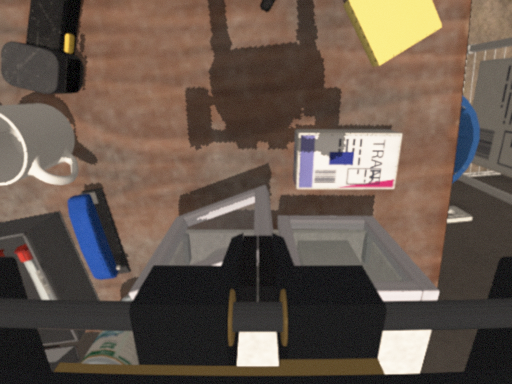

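The wrist view shows the right door ajar, its free edge at (265,190), while the left door (350,250) is shut. The carton at (348,160) is clear. I measure the door angle before going behind it.

```bash
cat >> h.py <<'E'
def wcloud():
    from scipy.spatial.transform import Rotation as R
    s=r.sense();q=s['ee_rot'];M=R.from_quat([*q[1:],q[0]]).as_matrix()
    p,d=r.read_camera("wrist");i=r.camera_info("wrist");K=np.array([[i['fx'],0,i['cx']],[0,i['fy'],i['cy']],[0,0,1]])
    v,u=np.mgrid[:384,:512]
    a=cv2.undistortPoints(np.stack([u,v],-1).reshape(-1,1,2).astype(float),K,i['dist_coeffs']).reshape(384,512,2)
    P=np.dstack([a*d[...,None],d]);T=i["T_tool_cam"]
    W=(P@T[:3,:3].T+T[:3,3])@M.T+s['eef_pos'];W[d<=0]=np.nan
    return W,p
def door(Ws):
    for W in Ws:
        c=w2c(W);m=(W[...,2]>155)&(W[...,2]<178)&(c[...,0]<-88)&(c[...,0]>-230)&(c[...,1]>-170)&(c[...,1]<30)
        k=c[m]
        if len(k)<10: print('few',len(k));continue
        vx,vy,x0,y0=cv2.fitLine(k.astype(np.float32),cv2.DIST_HUBER,0,.01,.01).ravel()
        print(len(k),'door ang',round(float(np.arctan2(abs(vx),abs(vy))),3),'far pts',k[k[:,1].argmax()].round(),k[k[:,0].argmin()].round(),'mean',x0.round(1),y0.round(1))
E
python3 - <<'E'
from h import *
W,p=wcloud();W2=cloud("top",r.read_camera("top")[1]);W3=cloud("scene",r.read_camera("scene")[1])
door([W,W2,W3])
for w in(W,W2,W3):
    c=w2c(w);m=(w[...,2]>160)&(w[...,2]<176)&(c[...,1]>30)&(c[...,1]<110)&(c[...,0]<-50)&(c[...,0]>-110);print('left door front x',np.nanpercentile(c[m][:,0],[2,50]) if m.any() else 0)
E
```

```text
168 door ang 0.33 far pts [-112.  -52.] [-113.  -52.] mean -108.3 -61.9
31 door ang 0.146 far pts [-101.  -86.] [-101.  -86.] mean -90.4 -103.6
324 door ang 0.322 far pts [-117.  -12.] [-126.  -17.] mean -103.8 -58.7
left door front x [-83.33749009 -81.38513137]
left door front x 0
left door front x [-82.63921028 -70.11044818]
```

```bash
python3 -m jog '[[-20,0,0,0,0],[-25,1,0,0,0],[-20,0,0,0,0],[-12,0,0,0,0],[0,0,0,0,0],[0,0,15,0,0],[0,0,10,0,0],[0,0,0,0,0]]'; python3 -c "
from h import *
go(-86,-24,122)"
```

```text
t: 9.93
eef_pos: [513.0, -109.3, 192.0]
ee_rot: [-0.003, 0.174, 0.985, 0.0]
force: [-0.6, -0.1, -0.4]
gripper_width: 0.008
grasp_force: 0.0
t 9.93 cab [-87.8 -24.8] z 192.0 F [-0.6 -0.1 -0.4] w 0.01
tool shift [-2.3  0.8 70. ] tool y ang vs cab y -0.1 tool x in cab [-1.     0.001] tool y [0.001 1.   ]
```

```bash
python3 -m jog '[[-2,0,5,0,0],[0,0,10,0,0],[0,0,12,0,0],[0,0,12,0,0],[0,0,12,0,0],[0,0,12,0,0],[0,0,4,0,0],[0,0,0,0,0]]'; python3 -c "
from h import *
go(-120,-24,122)"
```

```text
t: 10.6
eef_pos: [519.7, -111.1, 130.2]
ee_rot: [0.002, 0.174, 0.985, 0.0]
force: [-2.6, 0.3, 12.5]
gripper_width: 0.005
grasp_force: 5.9
t 10.6 cab [-80.9 -24.3] z 130.2 F [-2.6  0.3 12.5] w 0.01
tool shift [39.1  0.2  8.1] tool y ang vs cab y -0.1 tool x in cab [-1.     0.001] tool y [0.001 1.   ]
```

There is 12 N upward at the tips, probably the touch latch at that height. I rise a little and swing from there.

```bash
python3 -m jog '[[0,0,-6,0,0],[0,0,-6,0,0],[0,0,-2,0,0],[0,0,0,0,0],[0,0,0,0,0],[0,0,0,0,0],[0,0,0,0,0],[0,0,0,0,0]]'; python3 - <<'E'
from h import *
go(-120,-24,145)
W3=cloud("scene",r.read_camera("scene")[1]);W,p=wcloud();door([W,W3]);cv2.imwrite("pics/w4.png",p[:,:,::-1])
E
```

```text
t: 11.27
eef_pos: [517.7, -110.7, 142.3]
ee_rot: [-0.0, 0.174, 0.985, 0.0]
force: [0.8, 0.1, -0.5]
gripper_width: 0.004
grasp_force: 0.0
t 11.27 cab [-82.9 -24.6] z 142.3 F [ 0.8  0.1 -0.5] w 0.0
tool shift [37.1  0.6 -2.7] tool y ang vs cab y -0.1 tool x in cab [-1.     0.001] tool y [0.001 1.   ]
8662 door ang 0.252 far pts [-93.  -8.] [-125.  -15.] mean -102.6 -59.0
56 door ang 0.17 far pts [-117.  -33.] [-117.  -33.] mean -94.2 -83.3
```

View pics/w4.png

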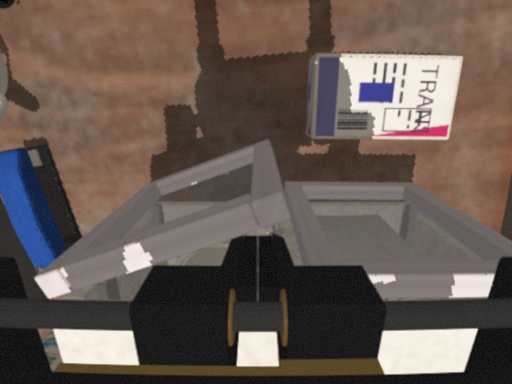

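The fingers at (258,250) stand behind the ajar door and the force is zero. I swing it open along the arc.

```bash
python3 -m jog '[[8,-3,0,0,0],[7,-2.5,0,0,0],[7,-2.5,0,0,0],[7,-2.5,0,0,0],[7.5,-3,0,0,0],[7.5,-6,0,0,0],[7.5,-6,0,0,0],[7.5,-6,0,0,0]]'; python3 - <<'E'
from h import *
go(-162,-82,142)
W,p=wcloud();door([W])
E
```

```text
t: 12.03
eef_pos: [450.7, -120.4, 142.8]
ee_rot: [0.0, 0.174, 0.985, -0.0]
force: [0.9, -0.4, -0.4]
gripper_width: 0.009
grasp_force: 0.2
t 12.03 cab [-142.6  -56.6] z 142.8 F [ 0.9 -0.4 -0.4] w 0.01
tool shift [ 19.4 -25.4   0.8] tool y ang vs cab y -0.0 tool x in cab [-1.     0.001] tool y [0.001 1.   ]
4433 door ang 0.895 far pts [-152.  -40.] [-181.  -69.] mean -154.1 -76.3
```

```bash
python3 -m jog '[[5,-6,0,0,0],[5,-6,0,0,0],[4,-6,0,0,0],[4,-7,0,0,0],[3,-6,0,0,0],[3,-6,0,0,0],[2,-6,0,0,0],[1,-4,0,0,0]]'; python3 - <<'E'
from h import *
go(-169,-107,142)
W,p=wcloud();door([W,cloud("scene",r.read_camera("scene")[1])])
E
```

```text
t: 12.75
eef_pos: [409.7, -155.7, 142.7]
ee_rot: [-0.0, 0.174, 0.985, -0.0]
force: [1.2, 0.7, -0.7]
gripper_width: 0.003
grasp_force: 0.2
t 12.75 cab [-169.  -103.7] z 142.7 F [ 1.2  0.7 -0.7] w 0.0
tool shift [-0.  -3.3  0.7] tool y ang vs cab y -0.1 tool x in cab [-1.     0.001] tool y [0.001 1.   ]
3231 door ang 0.276 far pts [-178.  -88.] [-195. -131.] mean -180.3 -111.2
399 door ang 1.476 far pts [-176. -119.] [-194. -132.] mean -134.4 -132.0
```

```bash
python3 -m jog '[[0,-2,0,0,0],[0,-2,0,0,0],[0,-1.5,0,0,0],[0,0,0,0,0],[0,3,0,0,0],[0,12,0,0,0],[0,15,0,0,0],[0,15,-5,0,0]]' && python3 -m jog '[[0,0,-30,0,0],[0,0,-40,0,0],[0,0,-40,0,0],[10,20,-20,0,0],[20,30,0,0,0],[20,35,0,0,0],[20,35,0,0,0],[20,35,0,0,0]]'; python3 - <<'E'
from h import *
go(-169,-107,142)
p,d=r.read_camera("scene");W=cloud("scene",d);door([W]);cv2.imwrite("pics/s5.png",p[:,:,::-1])
b=blob(W,24,40,c2w((-164,80)),90);print(w2c(b[0][0]),b)
E
```

```text
t: 13.52
eef_pos: [423.2, -117.1, 146.9]
ee_rot: [-0.001, 0.175, 0.985, 0.0]
force: [-0.1, -0.5, -0.5]
gripper_width: 0.007
grasp_force: 0.0
t: 14.18
eef_pos: [391.9, 60.2, 278.2]
ee_rot: [0.001, 0.175, 0.985, 0.0]
force: [1.4, -0.1, -0.2]
gripper_width: 0.005
grasp_force: 0.0
t 14.18 cab [-259.6   93. ] z 278.2 F [ 1.4 -0.1 -0.2] w 0.01
tool shift [ -90.8 -199.9  136.2] tool y ang vs cab y -0.1 tool x in cab [-1.     0.002] tool y [0.002 1.   ]
510 door ang 1.557 far pts [-175. -124.] [-194. -126.] mean -140.8 -134.8
[-161.88244446   80.63264982] (((479.458251953125, 15.136962890625), (122.37472534179688, 68.9698486328125), 70.05442810058594), np.float64(33.76030476167084), 1382)
```

View pics/s5.png

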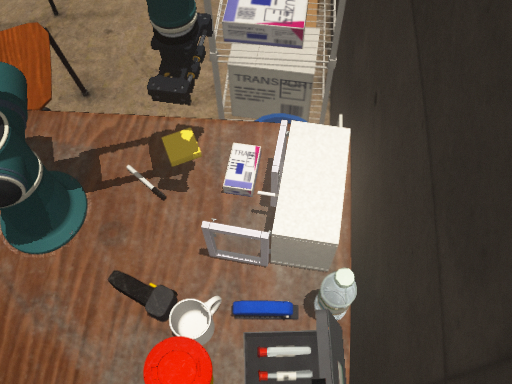

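The right door stands at about 90° (from (205,225) to (268,262)). The left door is shut, the carton at (243,168) is clear, and everything else is in place. I hand in.

```bash
python3 -m jog '[[0,0,0,0,0],[0,0,0,0,0],[0,0,0,0,0],[0,0,0,0,0],[0,0,0,0,0],[0,0,0,0,0],[0,0,0,0,0],[0,0,0,0,0]]' && python3 -c "
from bench import r
print(r.finish_job())"
```

```text
t: 14.9
eef_pos: [392.5, 57.9, 277.6]
ee_rot: [-0.0, 0.175, 0.985, -0.0]
force: [-0.6, 0.1, -0.4]
gripper_width: 0.006
grasp_force: 0.0
the job is handed in; nothing more can be done
None
```

The job is handed in at 14.9 s: the carton was slid clear first, then the right door was pressed, sprang ajar and was swung to about 1.56 rad (89°), with the left door shut and nothing else seen to have moved; the fingertips briefly touched something inside with about 12 N, probably the latch.

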